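Take the red bobbin from the winder's magazine and fasten its cover

TASK

The cover of the bobbin winder's magazine was left unfastened. Slide it aside by its orange wing stud, lift out the bobbin wound with red thread, stand it upright in the dark steel dish and leave the other bobbins in their pockets. Then slide the cover fully home again, press the stud down and turn it a quarter turn clockwise until its cam catches; leave the other things on the bench where they are.

Things in the scene. Friction and masses are not known exactly. Their poses are not given: they have to be found in the camera images.
- winder: dark green bench bobbin winder, fixed to the bench: base 148 x 223 mm, 50 mm high, black motor (top 80 mm above the bench) along its far side. Origin: on bench level under the centre of the bobbin magazine, the well at the left end of the base; x to the motor at the back, y left, z up. Two steel rails along y (inner edges at x = -61.5 and +61.5 mm, tops 57 mm up) guide the cover.
- magazine (a point): centre of the magazine's floor, 20 mm above the bench, axes as the winder's. The open well is 120 mm (x) by 96 mm (y), its rim 30 mm above this floor. In the floor are three round pockets, 33 mm wide and 4 mm deep, at x = -40, 0 and +40 mm, y = 0: each bobbin stands 24 mm proud of the floor, with 33 mm of room for a finger on its -y and +y sides.
- cover (a joint): bare steel cover plate of the magazine, 4 mm thick, top 54.5 mm above the bench. m: 0 fully home (shut, against its stop), grows as it slides along the winder's -y (to the right) to 0.102 fully open, when the whole well is clear. It needs about 2 N to move and stays where it is left. The stud rides on it.
- stud_push (a joint): how far the stud is pressed down, m: 0 raised, 0.011 bottomed. A spring lifts it (3 N at the top, 11 N at the bottom). It goes down only with the cover fully home (within 1 mm); there its hidden cross bar passes through a slot and leaves it below at 0.007. Caught, it stands at about 0.007.
- stud_turn (a joint): turn of the stud, rad: 0 free, grows clockwise seen from above to its stop at 1.6. It cannot turn while raised; pressed by 0.0095 or more it turns easily (under 0.15 N m); let go at about 1.57 the spring lifts the cross bar behind two bumps, and it can no longer turn back nor the cover slide.
- stud_grip (a point): on the stud's axis, 12 mm above its steel disc (33 mm wide), inside its orange wing: 32 mm long along this point's x, 10 mm thick along its y, 24 mm high from the disc up. Fingers may grip its flat sides and bear on the disc. Stud free: wing along the winder's x; cover home, stud raised: at x 0, y -70, z 82.5 mm in the winder's frame. Moves with cover and stud.
- bobbin_red: bobbin wound with red thread, steel flanges, red top face; 30 mm wide, 28 mm high, 40 g, standing in one of the three pockets. Origin: centre of its underside, z up along its axis.
- bobbin_cream: the same bobbin wound with cream thread, in another pocket, to be left there.
- bobbin_bare: the same bobbin without thread, plain grey steel, in the remaining pocket, to be left there.
- dish: loose round dark steel parts dish on the bench in front of the winder, 92 mm wide at the rim, 80 mm at the foot, 12 mm high, with a flat floor 3 mm thick. Origin: centre of its underside.
- beeswax: yellow block of beeswax, 36 x 58 x 20 mm, a bystander on the right. Origin: centre of its underside.
- spool_2: cream thread spool, 36 mm wide, 70 mm high, standing at the left in front of the drawer chest, a bystander. Origin: its underside.

How it is judged (in metres and radians):
On the way, in this order (a step that is already met when the one before it is completed fails the run):
1. the cover is slid aside, at least 90 mm open (value of joint cover above 0.09 m), for 0.2 s.
2. the red bobbin stands upright in the dish, let go (horizontal distance between bobbin_red and dish below 0.03 m and z of bobbin_red in the frame of dish below 0.007 m and angle between bobbin_red's own z axis and vertical below 0.15 rad and contact force between the fingers and bobbin_red below 0.05 N), for 0.2 s.
3. the cover is home again, within 2.5 mm (value of joint cover below 0.0025 m), for 0.1 s.
At the end, for the whole second after the job is handed in: Cover home (within 2.5 mm); stud turned at least 1.2 rad and sprung back behind its bumps (pressed 5 to 7.8 mm); red bobbin upright (0.15 rad), at rest on the floor of the flat-lying dish within 30 mm of its centre; cream and bare bobbins in their pockets (moved under 10 mm) (value of joint cover below 0.0025 m and value of joint stud_turn above 1.2 rad and value of joint stud_push between 0.005 and 0.0078 m and horizontal distance between bobbin_red and dish below 0.03 m and z of bobbin_red in the frame of dish below 0.007 m and angle between bobbin_red's own z axis and vertical below 0.15 rad and linear speed of bobbin_red below 0.02 m/s and angle between dish's own z axis and vertical below 0.1 rad and distance of each of bobbin_cream, bobbin_bare from where it was at the start of the episode below 0.01 m); the robot touches nothing.
It fails at once if the cream or the bare bobbin leaves its pocket (moves more than 20 mm) (distance of any of bobbin_cream, bobbin_bare from where it was at the start of the episode above 0.02 m).
It fails at once if the beeswax or the thread spool on the bench is moved more than 40 mm (distance of any of beeswax, spool_2 from where it was at the start of the episode above 0.04 m).
It also fails if it takes over 61 s, if anything falls off the work surface, if the arm or the gripper's body presses on something with over 40 N, if the wrist force passes 120 N, or if a joint passes its speed limit or range.

ROBOT

A 6-joint arm with a two-finger parallel gripper is mounted at the origin on a cart in front of the work surface, level with it; the furniture and walls round the work are solid. World frame = base frame: x ahead of the robot, y to its left, z up, the work surface at z = 0. Lengths are in mm, angles in rad, forces in N, time in s.
With the tool pointing down it reaches from about 300 to 775 mm from the base axis. Payload 14.6 kg.
Tool frame: the origin (TCP) lies on the centre line of the jaws, within the pads' length; the fingertips stand 17 mm ahead of it and the grasp point (between the pads) lies 2 mm behind it; y points along the fingers, z is the direction in which the jaws open and shut, and the axes are right-handed (so a half turn about y gives the same grasp; the last joint's range is limited). The gripper opens to 94 mm and grips with 3 to 60 N. Pads are 16 mm wide; open, the fingers measure 119 mm over their backs; the gripper's body (75 mm by 177 mm) begins 78 mm behind the grasp point.
Start: joints at [1.088, 0.3, 1.521, -0, 1.321, -0.067], TCP at [222.153, 503.127, 222.446] pointing down, gripper open.
Joint ranges: [-3.03, 3.03], [-0.79, 2.21], [0.23, 2.52], [-1.04, 4.18], [0, 3.07], [-2.55, 2.55]. Speed limits (rad/s): [2.22, 2.22, 2.57, 3.14, 3.14, 3.14].

INTERFACE

Orientations are given as a unit quaternion [w, x, y, z].
In Python, from workcell import arm gives the robot as it stands. The module is installed in compiled form; this text tells all that it offers.
- The arm moves only by the shell command python3 -m pendant 'ROWS' [OPENING] [FORCE]. ROWS is JSON, a list of rows, each an object with "linear": the shift along the tool's x, y, z in m, a list of three; "turn": the turn, a rotation vector about the tool's x, y, z in degrees, a list of three. A call has exactly 10 rows; each row is the pose to reach, as a shift and turn from the pose commanded when the call began, along the tool's axes at that moment; what a row does not reach only later rows make up. A row lasts 1/10 s, in which the tool goes at most 50 mm and 8.59 degrees, less where a joint would pass 70% of its speed; a pose out of reach is approached as far as the arm can. A call with a gripper value outside its range is refused whole. OPENING is the opening, from 0 (shut) to 1 (fully open), set as the call begins (- or left out, the last holds). The fingers move at their own pace and stop on an object; FORCE is the grip in N (left out, the last holds). Time passes only in rows, so rows that repeat a pose let the fingers close, or fill a call up. It gives the time, the measured TCP pose, the force and the opening at its end, in the units of the state.
- arm.get_obs(): the state, without advancing time (a new reading comes with each control period).
- arm.camera(name): name is "scene" or "top" or "wrist"; returns a dict with "color" (480x640x3 uint8, red, green, blue), "camera_matrix" (3x3 intrinsics, pixels), "D" ([k1, k2, p1, p2, k3] as OpenCV has them; the pictures are not rectified), "pose" (4x4, takes a point from camera to world coordinates). Camera axes: x right, y up, looking along -z (the intrinsics and any distortion apply to the point x, -y, -z); pixel columns grow to the right and rows downward; lengths in mm; the calibration is good to about 2 mm. A picture is of the moment at which its call begins. There is no depth.
- arm.hand_in(): hands the job in, once; it reports no verdict.
The state is a dict: "t": time; "q": joint angles; "qd": joint speeds; "joint_efforts": joint torques, N m; "tool_pos": TCP position; "ee_rot": TCP orientation; "force": force on the tool from outside, world axes, zero at the start; "moment": the same for the moment, N m; "width": opening from 0.0 (shut) to 1.0 (fully open).
Only numpy, scipy, OpenCV 4.12 (cv2) and the standard library are available. Lean on these libraries where they do the work, as an engineer would, in place of code of your own. Each camera call takes 0.05 s, during which the arm holds its last target.

## Working session

There is one attempt and no reset: what is moved stays moved. The work goes in short steps, Python scripts to look and compute and a shell command to move; the robot and the scene stay as the last step left them, time stands still between calls to the robot, and variables do not carry over. Pictures are saved under pics/ and viewed, and the job is handed in when it is done.

```bash
mkdir -p pics; python3 - <<'E'
from workcell import arm
import cv2
o=arm.get_obs()
for k in o: print(k,o[k])
for n in ["scene","top","wrist"]:
    c=arm.camera(n); cv2.imwrite(f"pics/{n}0.png",c["color"][:,:,::-1]); print(n,c["camera_matrix"],c["D"],c["pose"])
E
```

```text
t 0.0
q [ 1.08837223e+00  3.00463847e-01  1.52156253e+00  7.26821737e-06
  1.32072369e+00 -6.65855870e-02]
qd [ 4.92684481e-04  1.66308644e-03 -8.87559878e-04 -2.99913972e-04
  5.71939558e-06  6.75684177e-04]
joint_efforts [ 9.89404543e-04 -5.31797469e+01 -3.52739453e+01  7.08928448e-02
  2.43160373e-02 -1.15025359e-04]
tool_pos [222.05774058 502.91582797 221.89815141]
ee_rot [-0.69148404  0.69227047 -0.14607803  0.14585139]
force [ 0.628965   -0.82463171  0.47216468]
moment [-0.0201182   0.03856858 -0.03840925]
width 1.002540690757831
scene [[623.82639415   0.         315.91818292]
 [  0.         623.82639415 236.18865136]
 [  0.           0.           1.        ]] [-0.12196627  0.          0.          0.          0.        ] [[ 4.49447309e-01  6.55737257e-01 -6.06634789e-01 -3.27511679e+02]
 [-8.93221687e-01  3.39264502e-01 -2.95050190e-01 -5.86100153e+02]
 [ 1.23342471e-02  6.74468863e-01  7.38200256e-01  1.08553464e+03]
 [ 0.00000000e+00  0.00000000e+00  0.00000000e+00  1.00000000e+00]]
top [[485.339494     0.         318.37142446]
 [  0.         485.339494   245.08043792]
 [  0.           0.           1.        ]] [-0.03256852  0.          0.          0.          0.        ] [[ 1.65551455e-02  9.82753335e-01 -1.84178747e-01  2.48209310e+02]
 [-9.99805988e-01  1.82372064e-02  7.44245373e-03 -1.73085010e+02]
 [ 1.06730020e-02  1.84019803e-01  9.82864588e-01  1.36382736e+03]
 [ 0.00000000e+00  0.00000000e+00  0.00000000e+00  1.00000000e+00]]
wrist [[401.35274997   0.         316.31648625]
 [  0.         401.35274997 241.87530753]
 [  0.           0.           1.        ]] [0.01008486 0.         0.         0.         0.        ] [[ 4.03298490e-01 -8.81553461e-01 -2.45385053e-01  1.49532873e+02]
 [ 9.15067776e-01  3.88193903e-01  1.09345591e-01  5.35325076e+02]
 [-1.13700316e-03 -2.68642867e-01  9.63239180e-01  3.84555383e+02]
 [ 0.00000000e+00  0.00000000e+00  0.00000000e+00  1.00000000e+00]]
```

View pics/scene0.png

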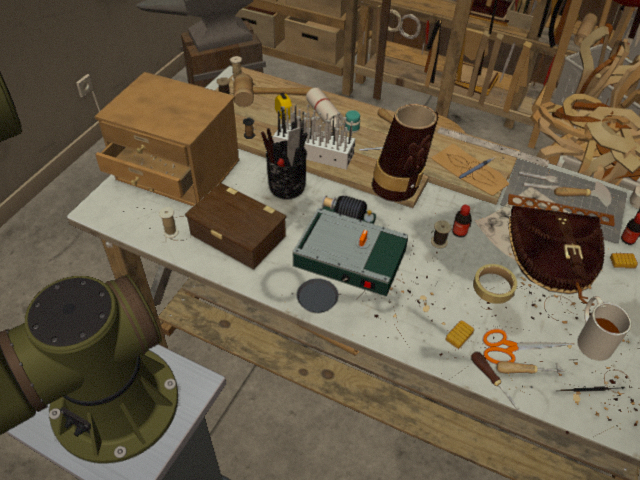

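View pics/top0.png

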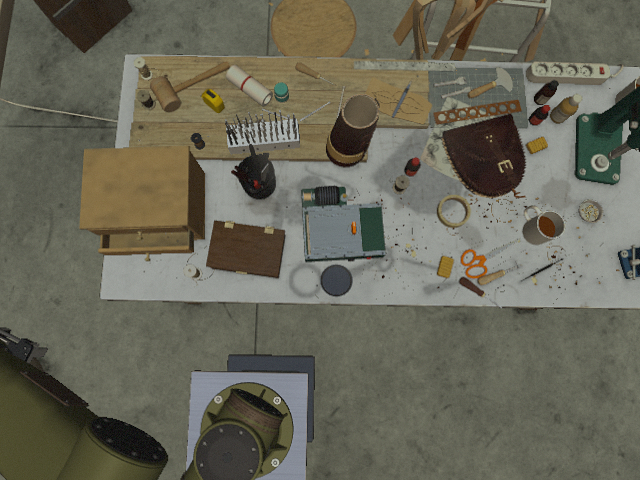

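```bash
python3 - <<'E'
import cv2
a=cv2.imread("pics/top0.png")[60:300,140:480]
cv2.imwrite("pics/topc.png",cv2.resize(a,None,fx=2.3,fy=2.3,interpolation=cv2.INTER_CUBIC))
E
cat > h.py <<'E'
import numpy as np, cv2
def ray(c,uv):
    p=cv2.undistortPoints(np.array([[uv]],float),c["camera_matrix"],np.array(c["D"]))[0,0]
    T=np.array(c["pose"]); return T[:3,3],T[:3,:3]@np.array([p[0],-p[1],-1])
def onz(c,uv,z):
    o,d=ray(c,uv); return (o+d*(z-o[2])/d[2])
def proj(c,P):
    T=np.array(c["pose"]); q=(np.atleast_2d(P)-T[:3,3])@T[:3,:3]; q=q*[1,-1,-1]
    return cv2.projectPoints(q.reshape(-1,1,3),np.zeros(3),np.zeros(3),c["camera_matrix"],np.array(c["D"]))[0].reshape(-1,2)
def tri(cs,uvs):
    A=np.zeros((3,3));b=np.zeros(3)
    for c,uv in zip(cs,uvs):
        o,d=ray(c,uv); d=d/np.linalg.norm(d); M=np.eye(3)-np.outer(d,d); A+=M;b+=M@o
    return np.linalg.solve(A,b)
E
python3 - <<'E'
import cv2
a=cv2.imread("pics/top0.png")[175:305,280:400]
cv2.imwrite("pics/topc.png",cv2.resize(a,None,fx=4.6,fy=4.6,interpolation=cv2.INTER_CUBIC))
a=cv2.imread("pics/scene0.png")[185:325,255:415]
cv2.imwrite("pics/scenec.png",cv2.resize(a,None,fx=4.2,fy=4.2,interpolation=cv2.INTER_CUBIC))
E
```

```text
(no output)
```

View pics/topc.png

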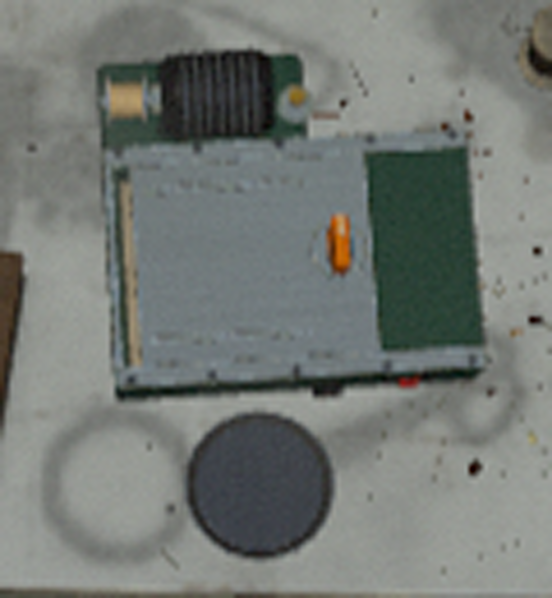

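View pics/scenec.png

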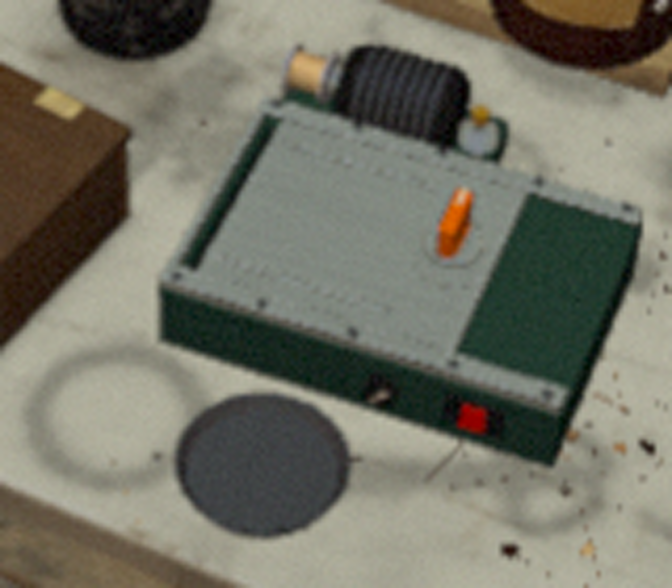

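View pics/wrist0.png

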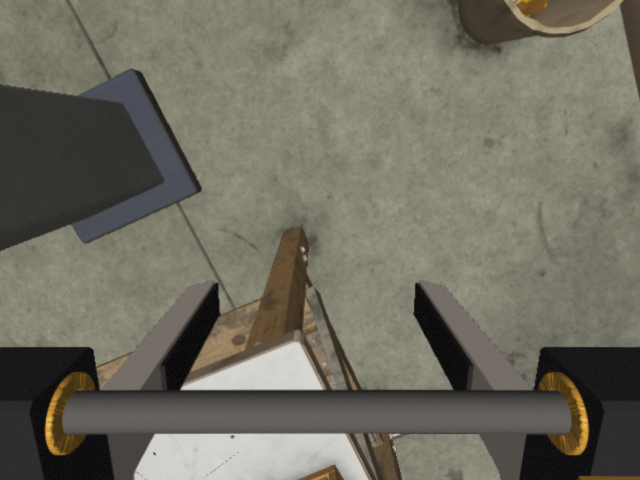

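```bash
python3 - <<'E'
from workcell import arm
from h import *
t=arm.camera("top"); s=arm.camera("scene")
T=lambda p:(p[0]/4.6+280-.4,p[1]/4.6+175-.4)
S=lambda p:(p[0]/4.2+255-.4,p[1]/4.2+185-.4)
for n,a,b,z in [("LB",(107,150),(270,105),57),("RB",(468,133),(640,215),57),("RF",(486,368),(562,408),57),("LF",(117,388),(163,285),57)]:
    print(n,onz(t,T(a),z),onz(s,S(b),z),tri([t,s],[T(a),S(b)]))
print("wing",tri([t,s],[T((341,243)),S((456,222))]),onz(t,T((342,218)),94),onz(t,T((340,270)),94))
print(onz(s,S((463,190)),94))
print("dish",onz(t,T((260,485)),12),onz(s,S((262,462)),12))
print("cover R edge",onz(t,T((367,153)),54.5),onz(t,T((379,350)),54.5))
print("cover L edge",onz(t,T((131,180)),54.5),onz(t,T((140,365)),54.5))
E
```

```text
LB [ 599.38733415 -138.09533233   57.        ] [ 595.67440431 -143.50157427   57.        ] [ 602.34745822 -138.92281503   48.65753188]
RB [ 614.34559682 -356.71359038   57.        ] [ 612.79758066 -356.1523528    57.        ] [ 614.35323784 -356.35400572   55.77280082]
RF [ 470.00193111 -366.3389945    57.        ] [ 471.87584377 -368.67544523   57.        ] [ 470.73491968 -367.5691489    57.23644605]
LF [ 453.99107406 -147.28800865   57.        ] [ 452.22669543 -153.00459201   57.        ] [ 456.09622671 -148.71546664   50.38686269]
wing [ 538.76105373 -278.22199708   84.16548039] [ 551.08762594 -277.2996503    94.        ] [ 519.99619257 -276.22430478   94.        ]
[ 553.00772644 -276.01539021   94.        ]
dish [ 402.96626131 -234.6259109    12.        ] [ 403.81000095 -235.49880041   12.        ]
cover R edge [ 601.26419699 -295.60090028   54.5       ] [ 480.14376901 -302.86232496   54.5       ]
cover L edge [ 581.62997949 -152.93961214   54.5       ] [ 468.47061747 -160.61004567   54.5       ]
```

```bash
cat >> h.py <<'E'
from scipy.spatial.transform import Rotation as Ro
def pose(o):
    q=o["ee_rot"]; return np.array(o["tool_pos"]),Ro.from_quat([q[1],q[2],q[3],q[0]])
def down(yaw):  # tool y=-Z, tool z along (cos yaw, sin yaw)
    y=np.array([0,0,-1.]); z=np.array([np.cos(yaw),np.sin(yaw),0]); x=np.cross(y,z)
    return Ro.from_matrix(np.c_[x,y,z])
def goto(o,P,R=None):
    p,r=pose(o); print("p",p.round(1),"lin(m)",(r.inv().apply(np.array(P)-p)/1000).round(4), "turn deg",np.degrees((r.inv()*R).as_rotvec()).round(2) if R is not None else "")
E
python3 - <<'E'
from workcell import arm
from h import *
o=arm.get_obs(); p,r=pose(o); print(r.as_matrix().round(3))
for yaw in (94.1,-85.9): goto(o,(538.5,-278,160),down(np.radians(yaw)))
E
```

```text
[[ 0.915 -0.     0.404]
 [-0.404 -0.     0.915]
 [-0.    -1.    -0.001]]
p [222.1 503.  222.2] lin(m) [ 0.6049  0.0625 -0.5867] turn deg [ 3.000e-02 -2.792e+01 -1.000e-02]
p [222.1 503.  222.2] lin(m) [ 0.6049  0.0625 -0.5867] turn deg [1.0000e-02 1.5208e+02 4.0000e-02]
```

```bash
python3 - <<'E'
from workcell import arm
from h import *
t=arm.camera("top")
for z in (60,200): print(onz(t,(100,252),z),onz(t,(193,252),z),onz(t,(192,232),z),onz(t,(208,265),z))
E
```

```text
[462.24553589 413.00543575  60.        ] [467.01970553 158.23652021  60.        ] [522.62683147 164.56109093  60.        ] [432.06029432 115.25705418  60.        ]
[439.2631438  350.07328304 200.        ] [443.52468134 122.66048022 200.        ] [493.16092656 128.3059427  200.        ] [412.31907814  84.29598503 200.        ]
```

```bash
python3 -m pendant '[{"linear":[0.0335,0,-0.0325],"turn":[0,-1.55,0]},{"linear":[0.067,0,-0.065],"turn":[0,-3.1,0]},{"linear":[0.1005,0,-0.0975],"turn":[0,-4.65,0]},{"linear":[0.134,0,-0.13],"turn":[0,-6.2,0]},{"linear":[0.1675,0,-0.1625],"turn":[0,-7.75,0]},{"linear":[0.201,0,-0.195],"turn":[0,-9.3,0]},{"linear":[0.2345,0,-0.2275],"turn":[0,-10.85,0]},{"linear":[0.268,0,-0.26],"turn":[0,-12.4,0]},{"linear":[0.3015,0,-0.2925],"turn":[0,-13.95,0]},{"linear":[0.335,0,-0.325],"turn":[0,-15.5,0]}]' 1 40
python3 - <<'E'
from workcell import arm
from h import *
o=arm.get_obs(); goto(o,(538.5,-278,150),down(np.radians(94.1)))
E
```

```text
t: 1.3
tool_pos: [397.6, 68.6, 222.7]
ee_rot: [0.705, -0.705, 0.051, -0.051]
force: [1.3, 0.5, 0.2]
width: 1.004
p [397.6  68.6 222.7] lin(m) [ 0.1891  0.0728 -0.3228] turn deg [-1.000e-02 -1.236e+01  4.000e-02]
```

```bash
python3 -m pendant '[{"linear":[0.019,0.007,-0.0323],"turn":[0,-1.24,0]},{"linear":[0.038,0.014,-0.0646],"turn":[0,-2.5,0]},{"linear":[0.057,0.021,-0.097],"turn":[0,-3.7,0]},{"linear":[0.076,0.028,-0.129],"turn":[0,-5,0]},{"linear":[0.095,0.036,-0.161],"turn":[0,-6.2,0]},{"linear":[0.113,0.044,-0.194],"turn":[0,-7.4,0]},{"linear":[0.132,0.051,-0.226],"turn":[0,-8.6,0]},{"linear":[0.151,0.058,-0.258],"turn":[0,-9.9,0]},{"linear":[0.17,0.066,-0.29],"turn":[0,-11.1,0]},{"linear":[0.189,0.073,-0.323],"turn":[0,-12.4,0]}]'
python3 - <<'E'
from workcell import arm
from h import *
for n in ("wrist","top"):
    c=arm.camera(n); cv2.imwrite(f"pics/{n}1.png",c["color"][:,:,::-1])
    np.savez(f"pics/{n}1.npz",**{k:np.array(v) for k,v in c.items()})
o=arm.get_obs(); print(o["q"]); goto(o,(538.5,-278,90),down(np.radians(94.1)))
c=arm.camera("wrist"); print(proj(c,[(538.8,-278,94),(538.8,-278,70),o["tool_pos"]]))
E
```

```text
t: 2.3
tool_pos: [537.9, -277.9, 148.9]
ee_rot: [0.707, -0.707, -0.025, 0.026]
force: [0.5, -0.6, -0.1]
width: 0.999
[-5.39837535e-01  4.91000300e-01  1.43527947e+00 -4.22421793e-04
  1.21705864e+00 -2.17963310e+00]
p [ 537.6 -279.6  147.6] lin(m) [0.0011 0.0576 0.0015] turn deg [-0.04 -0.14 -0.09]
[[317.53138792 276.01638033]
 [317.41105034 262.72662345]
 [314.53442363 315.43830981]]
```

View pics/wrist1.png

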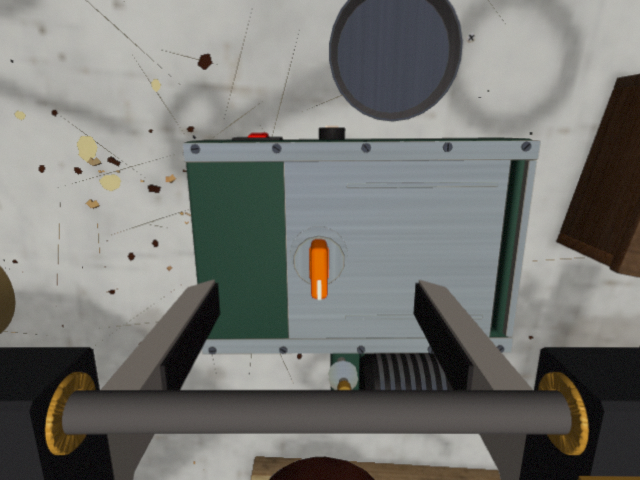

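```bash
python3 - <<'E'
from h import *
c=dict(np.load("pics/wrist1.npz"))
print("disc",onz(c,(319,258),70.5))
print("wing top back/front",onz(c,(319,299),94.5),onz(c,(319,256),94.5))
F=[onz(c,p,57) for p in [(188,160),(538,158)]];B=[onz(c,p,57) for p in [(205,339),(520,338)]]
for L in (F,B): d=L[1]-L[0]; print(L, np.degrees(np.arctan2(-d[0],d[1])))
E
```

```text
disc [ 536.27629095 -275.53173291   70.5       ]
wing top back/front [ 553.65207117 -274.38467978   94.5       ] [ 527.38449991 -276.34424675   94.5       ]
[array([ 482.69437316, -361.1676065 ,   57.        ]), array([ 465.80139299, -144.56741567,   57.        ])] 4.4595580772649805
[array([ 606.21263233, -350.81446972,   57.        ]), array([ 589.17240839, -129.83589111,   57.        ])] 4.409497925187372
```

```bash
python3 -m pendant '[{"linear":[0,0.015,0.001],"turn":[0,-0.3,0]},{"linear":[0,0.03,0.001],"turn":[0,-0.3,0]},{"linear":[0,0.042,0.001],"turn":[0,-0.3,0]},{"linear":[0,0.052,0.001],"turn":[0,-0.3,0]},{"linear":[0,0.059,0.001],"turn":[0,-0.3,0]},{"linear":[0,0.059,0.001],"turn":[0,-0.3,0]},{"linear":[0,0.059,0.001],"turn":[0,-0.3,0]},{"linear":[0,0.059,0.001],"turn":[0,-0.3,0]},{"linear":[0,0.059,0.001],"turn":[0,-0.3,0]},{"linear":[0,0.059,0.001],"turn":[0,-0.3,0]}]' 0.35
python3 -m pendant '[{"linear":[0,0,0],"turn":[0,0,0]},{"linear":[0,0,0],"turn":[0,0,0]},{"linear":[0,0,0],"turn":[0,0,0]},{"linear":[0,0,0],"turn":[0,0,0]},{"linear":[0,0,0],"turn":[0,0,0]},{"linear":[0,0,0],"turn":[0,0,0]},{"linear":[0,0,0],"turn":[0,0,0]},{"linear":[0,0,0],"turn":[0,0,0]},{"linear":[0,0,0],"turn":[0,0,0]},{"linear":[0,0,0],"turn":[0,0,0]}]' 0 30
python3 - <<'E'
from workcell import arm
from h import *
c=arm.camera("wrist"); cv2.imwrite(f"pics/wrist2.png",c["color"][:,:,::-1])
print(arm.get_obs())
E
```

```text
t: 3.45
tool_pos: [537.6, -275.5, 90.8]
ee_rot: [-0.707, 0.707, 0.027, -0.027]
force: [-0.5, -0.0, 0.6]
width: 0.352
t: 4.45
tool_pos: [537.5, -275.5, 90.5]
ee_rot: [-0.707, 0.707, 0.027, -0.027]
force: [0.6, -0.5, 1.0]
width: 0.104
{'t': 4.5, 'q': array([-5.34231645e-01,  5.50886469e-01,  1.48831661e+00, -5.99570446e-05,
        1.10230977e+00, -2.18137403e+00]), 'qd': array([-1.03335948e-03,  9.89445610e-04,  5.97073940e-04,  3.46214559e-04,
       -1.32386229e-03,  9.94134689e-05]), 'joint_efforts': array([ 5.31028099e-01, -6.30543137e+01, -3.13009536e+01,  1.48168886e-01,
        1.83745134e-01, -4.42213146e-03]), 'tool_pos': array([ 537.52014195, -275.49553556,   90.48391582]), 'ee_rot': array([-0.7065601 ,  0.70662247,  0.02700889, -0.02698194]), 'force': array([-0.20783743, -0.98860361,  0.51424097]), 'moment': array([-0.18232883,  0.00827782, -0.02097767]), 'width': 0.10539942176381545}
```

View pics/wrist2.png

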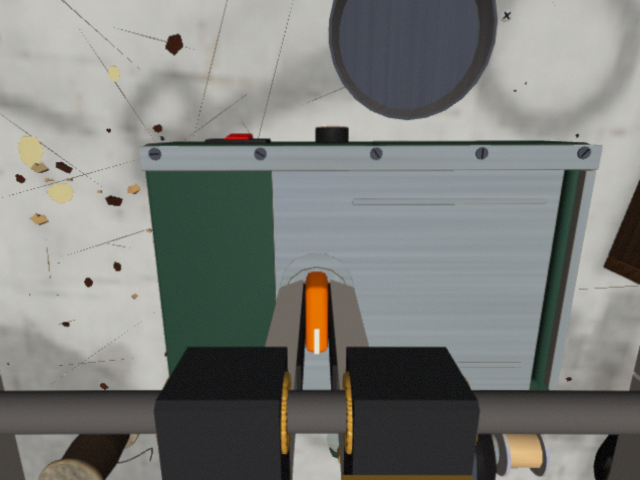

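```bash
python3 -m pendant '[{"linear":[0,0,-0.008],"turn":[0,0,0]},{"linear":[0,0,-0.018],"turn":[0,0,0]},{"linear":[0,0,-0.028],"turn":[0,0,0]},{"linear":[0,0,-0.038],"turn":[0,0,0]},{"linear":[0,0,-0.048],"turn":[0,0,0]},{"linear":[0,0,-0.058],"turn":[0,0,0]},{"linear":[0,0,-0.068],"turn":[0,0,0]},{"linear":[0,0,-0.078],"turn":[0,0,0]},{"linear":[0,0,-0.084],"turn":[0,0,0]},{"linear":[0,0,-0.088],"turn":[0,0,0]}]'
python3 - <<'E'
from workcell import arm
from h import *
c=arm.camera("top"); cv2.imwrite(f"pics/top2.png",cv2.resize(c["color"][175:305,280:400,::-1],None,fx=4.6,fy=4.6))
c=arm.camera("wrist"); cv2.imwrite(f"pics/wrist3.png",c["color"][:,:,::-1])
np.savez(f"pics/wrist3.npz",**{k:np.array(v) for k,v in c.items()})
print(arm.get_obs()["force"])
E
```

```text
t: 5.5
tool_pos: [544.4, -363.8, 90.5]
ee_rot: [-0.707, 0.707, 0.027, -0.027]
force: [1.5, 2.6, 0.4]
width: 0.104
[ 2.8461983  -0.50161035  0.19346542]
```

View pics/wrist3.png

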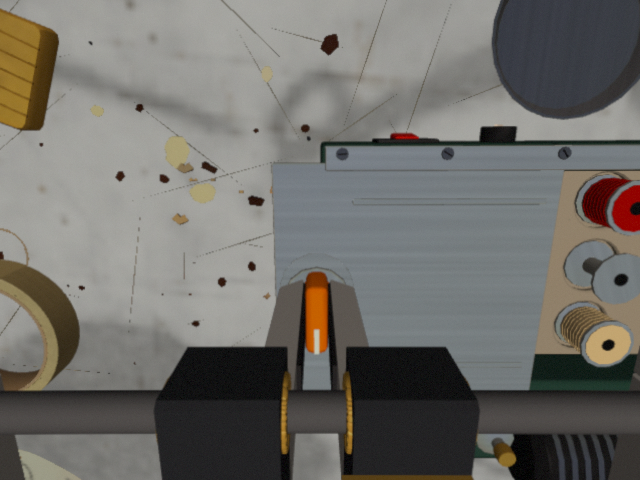

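```bash
python3 -m pendant '[{"linear":[0,0,-0.002],"turn":[0,0,0]},{"linear":[0,0,-0.004],"turn":[0,0,0]},{"linear":[0,0,-0.006],"turn":[0,0,0]},{"linear":[0,0,-0.008],"turn":[0,0,0]},{"linear":[0,0,-0.009],"turn":[0,0,0]},{"linear":[0,0,-0.01],"turn":[0,0,0]},{"linear":[0,0,-0.01],"turn":[0,0,0]},{"linear":[0,0,-0.01],"turn":[0,0,0]},{"linear":[0,0,-0.01],"turn":[0,0,0]},{"linear":[0,0,-0.01],"turn":[0,0,0]}]'
```

```text
t: 6.6
tool_pos: [544.9, -369.6, 89.5]
ee_rot: [0.709, -0.704, -0.026, 0.028]
force: [1.6, 23.5, 3.8]
width: 0.106
```

View pics/top2.png

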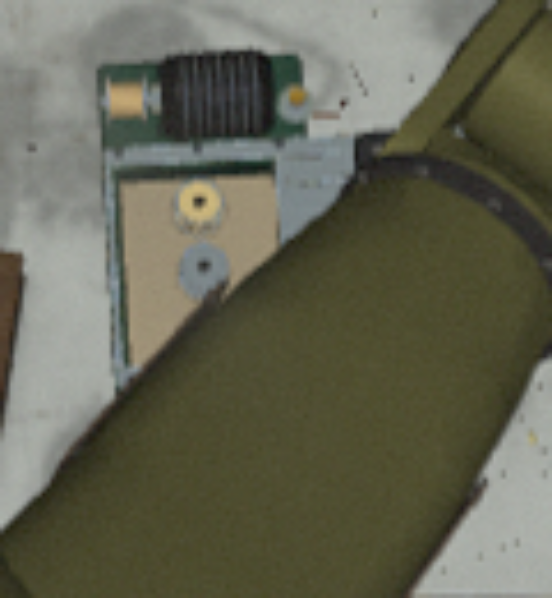

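```bash
python3 -m pendant '[{"linear":[0,0,0.004],"turn":[0,0,0]},{"linear":[0,0,0.004],"turn":[0,0,0]},{"linear":[0,0,0.004],"turn":[0,0,0]},{"linear":[0,0,0.004],"turn":[0,0,0]},{"linear":[0,0,0.004],"turn":[0,0,0]},{"linear":[0,-0.008,0.004],"turn":[0,0,0]},{"linear":[0,-0.02,0.004],"turn":[0,0,0]},{"linear":[0,-0.035,0.004],"turn":[0,0,0]},{"linear":[0,-0.05,0.004],"turn":[0,0,0]},{"linear":[0,-0.06,0.004],"turn":[0,0,0]}]' 0.5
python3 - <<'E'
from workcell import arm
from h import *
c=dict(np.load("pics/wrist3.npz")); print(onz(c,(637,209),44),onz(c,(621,280),44),onz(c,(609,345),44))
c=arm.camera("scene"); cv2.imwrite(f"pics/scene3.png",cv2.resize(c["color"][185:325,255:415,::-1],None,fx=4.2,fy=4.2))
c=arm.camera("wrist"); cv2.imwrite(f"pics/wrist4.png",c["color"][:,:,::-1])
np.savez(f"pics/wrist4.npz",**{k:np.array(v) for k,v in c.items()})
o=arm.get_obs(); goto(o,(491.6,-201.2,140),down(np.radians(94.4)))
E
```

```text
t: 7.6
tool_pos: [545.0, -369.5, 152.9]
ee_rot: [-0.706, 0.707, 0.028, -0.026]
force: [0.0, -0.8, 0.3]
width: 0.498
[ 492.69262333 -198.48581743   44.        ] [ 532.35908917 -195.67043114   44.        ] [ 572.24690882 -191.42432327   44.        ]
p [ 545.2 -369.6  152.8] lin(m) [-0.0407  0.0123  0.172 ] turn deg [ 0.12 -0.02  0.13]
```

View pics/wrist4.png

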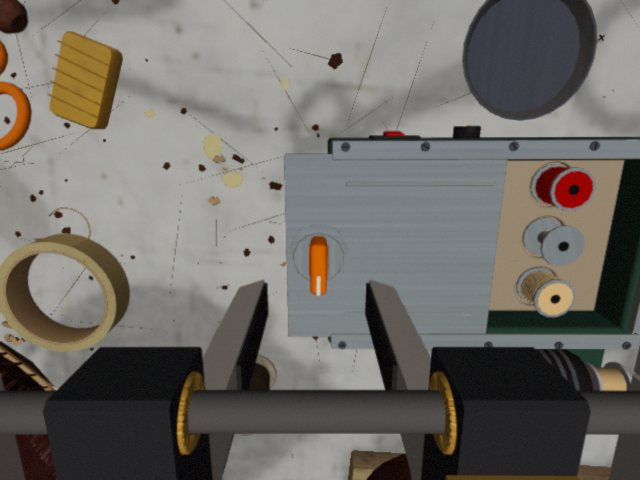

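```bash
python3 -m pendant '[{"linear":[-0.006,0,0.024],"turn":[0,0,0]},{"linear":[-0.012,0,0.05],"turn":[0,0,0]},{"linear":[-0.018,0,0.076],"turn":[0,0,0]},{"linear":[-0.024,0,0.102],"turn":[0,0,0]},{"linear":[-0.03,0.003,0.128],"turn":[0,0,0]},{"linear":[-0.036,0.006,0.15],"turn":[0,0,0]},{"linear":[-0.041,0.01,0.167],"turn":[0,0,0]},{"linear":[-0.041,0.012,0.173],"turn":[0,0,0]},{"linear":[-0.041,0.012,0.173],"turn":[0,0,0]},{"linear":[-0.041,0.012,0.173],"turn":[0,0,0]}]' 0.6
python3 - <<'E'
from workcell import arm
from h import *
c=arm.camera("wrist"); cv2.imwrite(f"pics/wrist5.png",c["color"][:,:,::-1])
np.savez(f"pics/wrist5.npz",**{k:np.array(v) for k,v in c.items()})
o=arm.get_obs(); goto(o,(491.6,-201.2,140),down(np.radians(94.4)))
E
```

```text
t: 8.7
tool_pos: [490.9, -200.4, 138.5]
ee_rot: [-0.707, 0.707, 0.027, -0.027]
force: [-0.6, 0.9, 0.1]
width: 0.598
p [ 490.9 -200.5  138.5] lin(m) [ 0.0007 -0.0015 -0.0008] turn deg [ 0.01 -0.05  0.01]
```

View pics/wrist5.png

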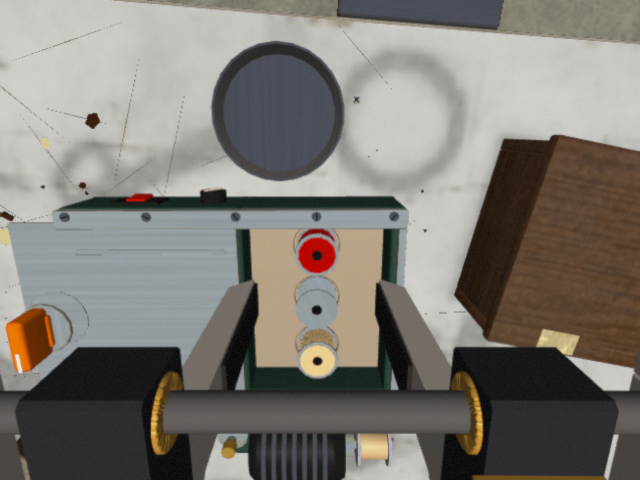

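```bash
python3 - <<'E'
from h import *
c=dict(np.load("pics/wrist5.npz"))
for p in [(317,255.5),(317,310),(317.5,361)]: print(onz(c,p,44))
print("dish",onz(c,(278,111),12))
print("fingers mid", proj(c,[(490.9,-200.5,138.5),(490.9,-200.5,44)]))
E
```

```text
[ 492.80895027 -199.04402703   44.        ]
[ 532.54698866 -195.96267118   44.        ]
[ 572.62140177 -192.49216193   44.        ]
dish [ 401.53998166 -232.873464     12.        ]
fingers mid [[314.27469884 315.44732013]
 [315.05363525 252.62976628]]
```

```bash
python3 -m pendant '[{"linear":[0.0015,0.015,0.001],"turn":[0,0,0]},{"linear":[0.0015,0.032,0.001],"turn":[0,0,0]},{"linear":[0.0015,0.048,0.001],"turn":[0,0,0]},{"linear":[0.0015,0.062,0.001],"turn":[0,0,0]},{"linear":[0.0015,0.075,0.001],"turn":[0,0,0]},{"linear":[0.0015,0.085,0.001],"turn":[0,0,0]},{"linear":[0.0015,0.092,0.001],"turn":[0,0,0]},{"linear":[0.0015,0.0965,0.001],"turn":[0,0,0]},{"linear":[0.0015,0.0965,0.001],"turn":[0,0,0]},{"linear":[0.0015,0.0965,0.001],"turn":[0,0,0]}]'
python3 -m pendant '[{"linear":[0,0,0],"turn":[0,0,0]},{"linear":[0,0,0],"turn":[0,0,0]},{"linear":[0,0,0],"turn":[0,0,0]},{"linear":[0,0,0],"turn":[0,0,0]},{"linear":[0,0,0],"turn":[0,0,0]},{"linear":[0,0,0],"turn":[0,0,0]},{"linear":[0,0,0],"turn":[0,0,0]},{"linear":[0,-0.001,0],"turn":[0,0,0]},{"linear":[0,-0.002,0],"turn":[0,0,0]},{"linear":[0,-0.004,0],"turn":[0,0,0]}]' 0.2 15
python3 - <<'E'
from workcell import arm
from h import *
c=arm.camera("wrist"); cv2.imwrite(f"pics/wrist6.png",c["color"][:,:,::-1])
E
```

```text
t: 9.75
tool_pos: [492.2, -198.8, 42.3]
ee_rot: [-0.706, 0.707, 0.027, -0.027]
force: [0.3, -0.4, 0.1]
width: 0.601
t: 10.75
tool_pos: [491.9, -198.7, 45.9]
ee_rot: [0.707, -0.707, -0.027, 0.027]
force: [0.4, -0.5, -1.1]
width: 0.316
```

View pics/wrist6.png

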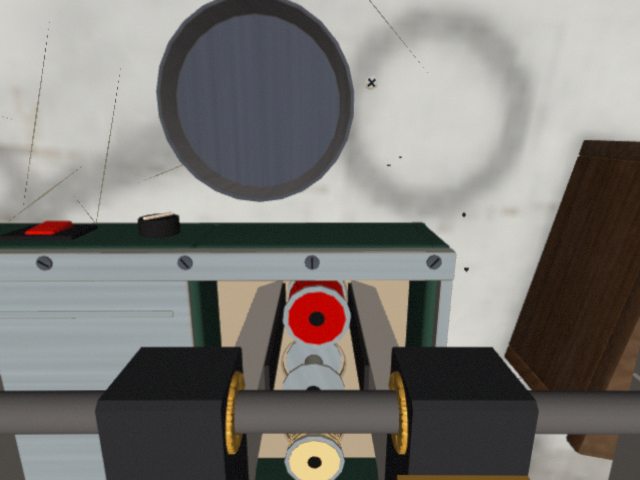

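```bash
python3 -m pendant '[{"linear":[0,-0.008,0],"turn":[0,0,0]},{"linear":[0,-0.02,0],"turn":[0,0,0]},{"linear":[0,-0.035,0],"turn":[0,0,0]},{"linear":[0,-0.05,0],"turn":[0,0,0]},{"linear":[0,-0.06,0],"turn":[0,0,0]},{"linear":[-0.01,-0.066,-0.003],"turn":[0,0,0]},{"linear":[-0.024,-0.066,-0.007],"turn":[0,0,0]},{"linear":[-0.04,-0.066,-0.012],"turn":[0,0,0]},{"linear":[-0.058,-0.066,-0.018],"turn":[0,0,0]},{"linear":[-0.074,-0.066,-0.023],"turn":[0,0,0]}]'
python3 -m pendant '[{"linear":[-0.01,0,-0.003],"turn":[0,0,0]},{"linear":[-0.015,0.002,-0.004],"turn":[0,0,0]},{"linear":[-0.018,0.01,-0.005],"turn":[0,0,0]},{"linear":[-0.018,0.02,-0.005],"turn":[0,0,0]},{"linear":[-0.018,0.03,-0.005],"turn":[0,0,0]},{"linear":[-0.018,0.04,-0.005],"turn":[0,0,0]},{"linear":[-0.018,0.048,-0.005],"turn":[0,0,0]},{"linear":[-0.018,0.052,-0.005],"turn":[0,0,0]},{"linear":[-0.018,0.052,-0.005],"turn":[0,0,0]},{"linear":[-0.018,0.052,-0.005],"turn":[0,0,0]}]'
python3 - <<'E'
from workcell import arm
from h import *
c=arm.camera("wrist"); cv2.imwrite(f"pics/wrist7.png",c["color"][:,:,::-1])
np.savez(f"pics/wrist7.npz",**{k:np.array(v) for k,v in c.items()})
E
```

```text
t: 11.8
tool_pos: [418.0, -227.6, 111.4]
ee_rot: [0.707, -0.706, -0.026, 0.027]
force: [0.2, -0.2, -0.6]
width: 0.312
t: 12.8
tool_pos: [402.6, -233.7, 60.1]
ee_rot: [-0.707, 0.707, 0.027, -0.027]
force: [-0.4, -0.5, 0.3]
width: 0.313
```

View pics/wrist7.png

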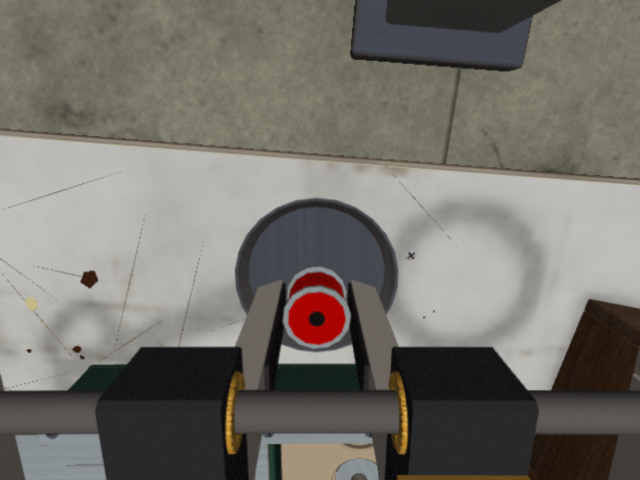

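```bash
python3 -m pendant '[{"linear":[0,0.006,0],"turn":[0,0,0]},{"linear":[0,0.013,0],"turn":[0,0,0]},{"linear":[0,0.02,0],"turn":[0,0,0]},{"linear":[0,0.025,0],"turn":[0,0,0]},{"linear":[0,0.028,0],"turn":[0,0,0]},{"linear":[0,0.03,0],"turn":[0,0,0]},{"linear":[0,0.0305,0],"turn":[0,0,0]},{"linear":[0,0.031,0],"turn":[0,0,0]},{"linear":[0,0.031,0],"turn":[0,0,0]},{"linear":[0,0.031,0],"turn":[0,0,0]}]'
python3 - <<'E'
from workcell import arm
from h import *
c=dict(np.load("pics/wrist7.npz")); print(onz(c,(316.5,274.5),12))
print(arm.get_obs()["force"],arm.get_obs()["tool_pos"])
E
```

```text
t: 13.85
tool_pos: [402.5, -233.7, 29.1]
ee_rot: [-0.707, 0.707, 0.027, -0.027]
force: [-0.4, 0.0, 0.6]
width: 0.317
[ 400.98318707 -232.95919674   12.        ]
[-0.39407741  0.01495279  0.56102716] [ 402.51334499 -233.700165     29.09684443]
```

```bash
python3 -m pendant '[{"linear":[0,0.0005,0],"turn":[0,0,0]},{"linear":[0,0.001,0],"turn":[0,0,0]},{"linear":[0,0.001,0],"turn":[0,0,0]},{"linear":[0,0.001,0],"turn":[0,0,0]},{"linear":[0,0.001,0],"turn":[0,0,0]},{"linear":[0,0.001,0],"turn":[0,0,0]},{"linear":[0,0.001,0],"turn":[0,0,0]},{"linear":[0,0.001,0],"turn":[0,0,0]},{"linear":[0,0.001,0],"turn":[0,0,0]},{"linear":[0,0.001,0],"turn":[0,0,0]}]'
python3 -m pendant '[{"linear":[0,0,0],"turn":[0,0,0]},{"linear":[0,0,0],"turn":[0,0,0]},{"linear":[0,0,0],"turn":[0,0,0]},{"linear":[0,0,0],"turn":[0,0,0]},{"linear":[0,-0.005,0],"turn":[0,0,0]},{"linear":[0,-0.016,0],"turn":[0,0,0]},{"linear":[0,-0.035,0],"turn":[0,0,0]},{"linear":[0,-0.06,0],"turn":[0,0,0]},{"linear":[0,-0.09,0],"turn":[0,0,0]},{"linear":[0,-0.12,0],"turn":[0,0,0]}]' 0.5
python3 - <<'E'
from workcell import arm
from h import *
c=arm.camera("wrist"); cv2.imwrite(f"pics/wrist8.png",c["color"][:,:,::-1])
c=arm.camera("scene"); cv2.imwrite(f"pics/scene8.png",cv2.resize(c["color"][185:325,255:415,::-1],None,fx=4.2,fy=4.2))
o=arm.get_obs(); goto(o,(545,-370,150),down(np.radians(94.4)))
E
```

```text
t: 14.85
tool_pos: [402.7, -233.7, 28.9]
ee_rot: [-0.706, 0.707, 0.027, -0.027]
force: [-5.1, 2.9, 15.0]
width: 0.316
t: 15.85
tool_pos: [402.3, -233.5, 150.0]
ee_rot: [-0.706, 0.707, 0.027, -0.027]
force: [0.1, 0.2, -1.0]
width: 0.498
p [ 403.8 -234.5  152.4] lin(m) [ 0.1305  0.0037 -0.1459] turn deg [ 0.25 -0.02  0.3 ]
```

View pics/wrist8.png

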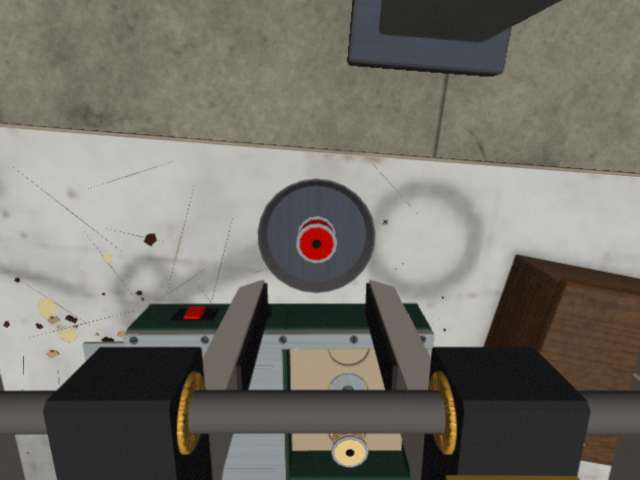

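View pics/scene8.png

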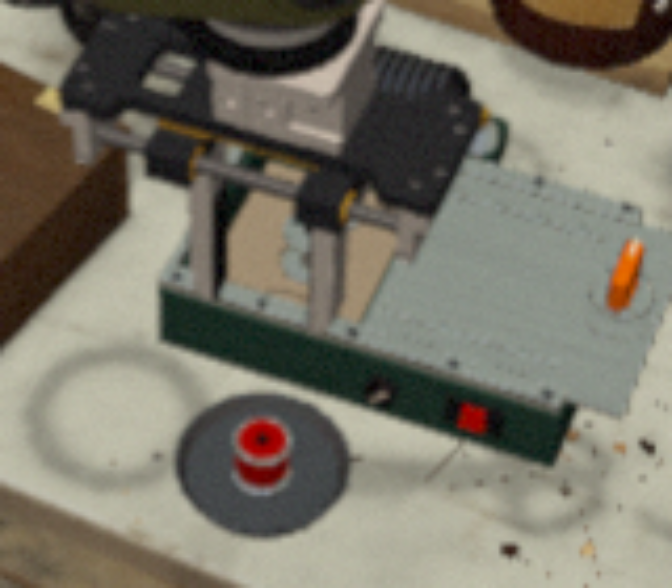

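```bash
python3 -m pendant '[{"linear":[0.015,0,-0.016],"turn":[0,0,0]},{"linear":[0.032,0,-0.035],"turn":[0,0,0]},{"linear":[0.05,0,-0.056],"turn":[0,0,0]},{"linear":[0.068,0,-0.077],"turn":[0,0,0]},{"linear":[0.086,0,-0.098],"turn":[0,0,0]},{"linear":[0.104,0,-0.118],"turn":[0,0,0]},{"linear":[0.12,0,-0.135],"turn":[0,0,0]},{"linear":[0.131,0,-0.147],"turn":[0,0,0]},{"linear":[0.131,0,-0.147],"turn":[0,0,0]},{"linear":[0.131,0,-0.147],"turn":[0,0,0]}]'
python3 - <<'E'
from workcell import arm
from h import *
c=arm.camera("wrist"); cv2.imwrite(f"pics/wrist9.png",c["color"][:,:,::-1])
print("disc",onz(c,(319,258),70.5))
o=arm.get_obs(); goto(o,(545,-369.8,90),down(np.radians(94.4)))
E
```

```text
t: 16.95
tool_pos: [543.8, -369.8, 147.5]
ee_rot: [0.707, -0.706, -0.027, 0.027]
force: [-0.4, -0.1, 0.1]
width: 0.497
disc [ 541.64083763 -367.44048002   70.5       ]
p [ 543.7 -369.7  147.8] lin(m) [ 0.0013  0.0578 -0.0003] turn deg [-0.03 -0.02 -0.03]
```

View pics/wrist9.png

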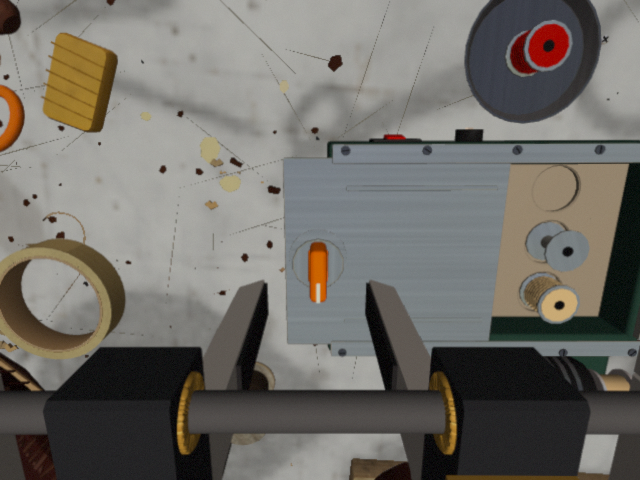

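```bash
python3 -m pendant '[{"linear":[0.001,0.012,0],"turn":[0,0,0]},{"linear":[0.001,0.026,0],"turn":[0,0,0]},{"linear":[0.001,0.04,0],"turn":[0,0,0]},{"linear":[0.001,0.05,0],"turn":[0,0,0]},{"linear":[0.001,0.056,0],"turn":[0,0,0]},{"linear":[0.001,0.0585,0],"turn":[0,0,0]},{"linear":[0.001,0.0585,0],"turn":[0,0,0]},{"linear":[0.001,0.0585,0],"turn":[0,0,0]},{"linear":[0.001,0.0585,0],"turn":[0,0,0]},{"linear":[0.001,0.0585,0],"turn":[0,0,0]}]'
python3 -m pendant '[{"linear":[0,0,0],"turn":[0,0,0]},{"linear":[0,0,0],"turn":[0,0,0]},{"linear":[0,0,0],"turn":[0,0,0]},{"linear":[0,0,0],"turn":[0,0,0]},{"linear":[0,0,0],"turn":[0,0,0]},{"linear":[0,0,0],"turn":[0,0,0]},{"linear":[0,0,0],"turn":[0,0,0]},{"linear":[0,0,0],"turn":[0,0,0]},{"linear":[0,0,0],"turn":[0,0,0]},{"linear":[0,0,0],"turn":[0,0,0]}]' 0 30
python3 -m pendant '[{"linear":[0,0,0.006],"turn":[0,0,0]},{"linear":[0,0,0.016],"turn":[0,0,0]},{"linear":[0,0,0.026],"turn":[0,0,0]},{"linear":[0,0,0.036],"turn":[0,0,0]},{"linear":[0,0,0.046],"turn":[0,0,0]},{"linear":[0,0,0.056],"turn":[0,0,0]},{"linear":[0,0,0.066],"turn":[0,0,0]},{"linear":[0,0,0.076],"turn":[0,0,0]},{"linear":[0,0,0.086],"turn":[0,0,0]},{"linear":[0,0,0.094],"turn":[0,0,0]}]'
```

```text
t: 18.0
tool_pos: [545.4, -370.2, 89.9]
ee_rot: [-0.706, 0.707, 0.027, -0.027]
force: [0.3, 0.4, 0.8]
width: 0.497
t: 19.0
tool_pos: [545.2, -369.1, 89.3]
ee_rot: [0.707, -0.706, -0.027, 0.027]
force: [-1.9, 7.3, 2.1]
width: 0.107
t: 20.0
tool_pos: [537.9, -275.5, 89.5]
ee_rot: [0.707, -0.707, -0.027, 0.027]
force: [-2.7, -2.3, 1.0]
width: 0.107
```

```bash
python3 -m pendant '[{"linear":[0,0,0.002],"turn":[0,0,0]},{"linear":[0,0,0.004],"turn":[0,0,0]},{"linear":[0,0,0.006],"turn":[0,0,0]},{"linear":[0,0,0.007],"turn":[0,0,0]},{"linear":[0,0,0.008],"turn":[0,0,0]},{"linear":[0,0,0.009],"turn":[0,0,0]},{"linear":[0,0,0.01],"turn":[0,0,0]},{"linear":[0,0,0.0105],"turn":[0,0,0]},{"linear":[0,0,0.011],"turn":[0,0,0]},{"linear":[0,0,0.011],"turn":[0,0,0]}]'
python3 - <<'E'
from workcell import arm
o=arm.get_obs();print(o["force"],o["tool_pos"])
E
```

```text
t: 21.0
tool_pos: [537.2, -266.8, 89.5]
ee_rot: [-0.706, 0.707, 0.027, -0.027]
force: [-3.6, -11.6, -1.3]
width: 0.102
[ -3.61336586 -11.59348298  -1.26948593] [ 537.24117522 -266.82532369   89.54744329]
```

```bash
python3 -m pendant '[{"linear":[0,0.001,-0.001],"turn":[0,0,0]},{"linear":[0,0.003,-0.001],"turn":[0,0,0]},{"linear":[0,0.005,-0.001],"turn":[0,0,0]},{"linear":[0,0.007,-0.001],"turn":[0,0,0]},{"linear":[0,0.009,-0.001],"turn":[0,0,0]},{"linear":[0,0.01,-0.001],"turn":[0,0,0]},{"linear":[0,0.011,-0.001],"turn":[0,0,0]},{"linear":[0,0.0115,-0.001],"turn":[0,0,0]},{"linear":[0,0.0115,-0.001],"turn":[0,0,0]},{"linear":[0,0.0115,-0.001],"turn":[0,0,0]}]' - 40
python3 - <<'E'
from workcell import arm
from h import *
o=arm.get_obs();print(o["force"],o["moment"],o["tool_pos"],o["q"])
c=arm.camera("wrist"); cv2.imwrite(f"pics/wrist10.png",c["color"][:,:,::-1])
E
```

```text
t: 22.0
tool_pos: [537.4, -267.1, 78.8]
ee_rot: [-0.706, 0.707, 0.027, -0.027]
force: [-7.8, -3.8, 10.2]
width: 0.101
[-7.75369345 -3.77196062 10.16516022] [-0.71217718  1.52521693  0.02133748] [ 537.38161506 -267.07543581   78.83158451] [-5.21968214e-01  5.57527845e-01  1.50860993e+00 -8.06814358e-04
  1.07438367e+00 -2.16851095e+00]
```

View pics/wrist10.png

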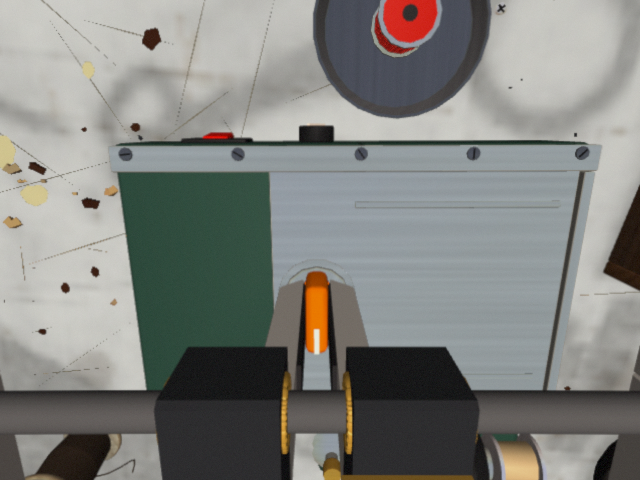

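```bash
python3 -m pendant '[{"linear":[-0.0005,0.0004,0],"turn":[0,4,0]},{"linear":[-0.0005,0.0004,0],"turn":[0,12,0]},{"linear":[-0.0005,0.0004,0],"turn":[0,20,0]},{"linear":[-0.0005,0.0004,0],"turn":[0,28,0]},{"linear":[-0.0005,0.0004,0],"turn":[0,36,0]},{"linear":[-0.0005,0.0004,0],"turn":[0,44,0]},{"linear":[-0.0005,0.0004,0],"turn":[0,52,0]},{"linear":[-0.0005,0.0004,0],"turn":[0,60,0]},{"linear":[-0.0005,0.0004,0],"turn":[0,66,0]},{"linear":[-0.0005,0.0004,0],"turn":[0,70,0]}]'
python3 - <<'E'
from workcell import arm
from h import *
o=arm.get_obs();print(o["force"],o["moment"],o["tool_pos"],o["q"]); p,r=pose(o); print(r.as_matrix().round(3))
E
```

```text
t: 23.05
tool_pos: [538.2, -266.3, 78.9]
ee_rot: [0.594, -0.593, 0.383, -0.386]
force: [0.9, 2.6, 8.8]
width: 0.101
[0.92085879 2.61790404 8.83722072] [ 0.35448817 -0.14982229  0.00852124] [ 538.20162211 -266.30855358   78.89080334] [-5.21024402e-01  5.56996356e-01  1.50930576e+00  1.47280776e-03
  1.07187060e+00 -9.43078022e-01]
[[ 0.409  0.004  0.913]
 [-0.913 -0.001  0.409]
 [ 0.002 -1.     0.003]]
```

```bash
python3 -m pendant '[{"linear":[0,0.0003,0],"turn":[0,6,0]},{"linear":[0,0.0003,0],"turn":[0,12,0]},{"linear":[0,0.0003,0],"turn":[0,17,0]},{"linear":[0,0.0003,0],"turn":[0,19.5,0]},{"linear":[0,0.0003,0],"turn":[0,20.5,0]},{"linear":[0,0.0003,0],"turn":[0,20.5,0]},{"linear":[0,0.0003,0],"turn":[0,20.5,0]},{"linear":[0,0.0003,0],"turn":[0,20.5,0]},{"linear":[0,0.0003,0],"turn":[0,20.5,0]},{"linear":[0,0.0003,0],"turn":[0,20.5,0]}]'
python3 - <<'E'
from workcell import arm
from h import *
o=arm.get_obs();print(o["force"],o["moment"],o["tool_pos"]); p,r=pose(o); print(r.as_matrix().round(3))
c=arm.camera("wrist"); cv2.imwrite(f"pics/wrist11.png",c["color"][:,:,::-1])
E
```

```text
t: 24.05
tool_pos: [538.7, -266.2, 78.8]
ee_rot: [0.518, -0.516, 0.481, -0.484]
force: [4.4, 2.8, 8.5]
width: 0.103
[4.44578331 2.82197909 8.52914012] [ 0.48468189 -0.74146834 -0.05165644] [ 538.74465278 -266.20620061   78.79514259]
[[ 0.068  0.005  0.998]
 [-0.998 -0.001  0.068]
 [ 0.001 -1.     0.005]]
```

View pics/wrist11.png

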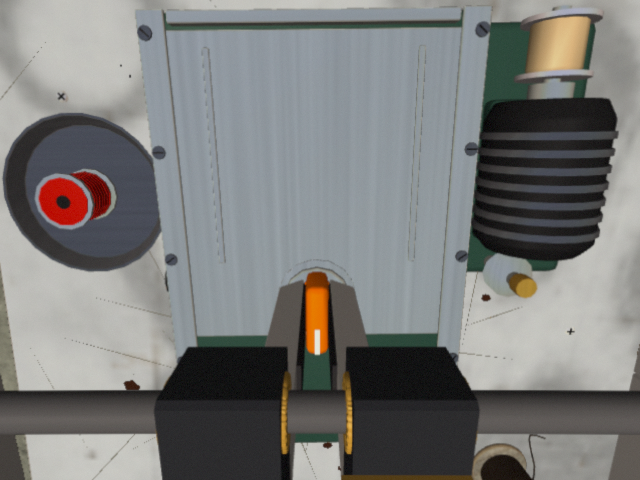

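```bash
python3 -m pendant '[{"linear":[0,0,0],"turn":[0,0,0]},{"linear":[0,-0.001,0],"turn":[0,0,0]},{"linear":[0,-0.002,0],"turn":[0,0,0]},{"linear":[0,-0.003,0],"turn":[0,0,0]},{"linear":[0,-0.004,0],"turn":[0,0,0]},{"linear":[0,-0.0045,0],"turn":[0,0,0]},{"linear":[0,-0.0045,0],"turn":[0,0,0]},{"linear":[0,-0.0045,0],"turn":[0,0,0]},{"linear":[0,-0.0045,0],"turn":[0,0,0]},{"linear":[0,-0.0045,0],"turn":[0,0,0]}]'
python3 - <<'E'
from workcell import arm
from h import *
o=arm.get_obs();print(o["force"],o["moment"],o["tool_pos"])
E
```

```text
t: 25.1
tool_pos: [538.7, -266.2, 82.5]
ee_rot: [0.518, -0.516, 0.481, -0.484]
force: [7.2, 1.1, 1.3]
width: 0.099
[7.22366061 1.12835651 1.25222727] [ 0.15672555 -1.37055863  0.033638  ] [ 538.65997661 -266.20900404   82.53952316]
```

```bash
python3 -m pendant '[{"linear":[0,-0.0005,0],"turn":[0,0,0]},{"linear":[0,-0.001,0],"turn":[0,0,0]},{"linear":[0,-0.001,0],"turn":[0,-1,0]},{"linear":[0,-0.001,0],"turn":[0,-2,0]},{"linear":[0,-0.001,0],"turn":[0,-3,0]},{"linear":[0,-0.001,0],"turn":[0,-4,0]},{"linear":[0,-0.001,0],"turn":[0,-4,0]},{"linear":[0,-0.001,0],"turn":[0,-4,0]},{"linear":[0,-0.001,0],"turn":[0,-4,0]},{"linear":[0,-0.001,0],"turn":[0,-4,0]}]'
python3 - <<'E'
from workcell import arm
from h import *
o=arm.get_obs();print(o["force"],o["moment"],o["tool_pos"]); p,r=pose(o); print(r.as_matrix().round(3))
E
```

```text
t: 26.1
tool_pos: [538.4, -266.1, 82.6]
ee_rot: [0.534, -0.532, 0.463, -0.466]
force: [10.9, -0.5, -6.8]
width: 0.102
[10.93851646 -0.54860706 -6.84605942] [-0.15304865 -1.85793748 -0.08588224] [ 538.43783149 -266.08200685   82.59033311]
[[ 0.137  0.004  0.991]
 [-0.991 -0.     0.137]
 [ 0.001 -1.     0.004]]
```

```bash
python3 -m pendant '[{"linear":[-0.001,0.001,0],"turn":[0,2,0]},{"linear":[-0.001,0.001,-0.001],"turn":[0,4,0]},{"linear":[-0.001,0.001,-0.001],"turn":[0,4,0]},{"linear":[-0.001,0.001,-0.001],"turn":[0,4,0]},{"linear":[-0.001,0.001,-0.001],"turn":[0,4,0]},{"linear":[-0.001,0.001,-0.001],"turn":[0,4,0]},{"linear":[-0.001,0.001,-0.001],"turn":[0,4,0]},{"linear":[-0.001,0.001,-0.001],"turn":[0,4,0]},{"linear":[-0.001,0.001,-0.001],"turn":[0,4,0]},{"linear":[-0.001,0.001,-0.001],"turn":[0,4,0]}]'
python3 -m pendant '[{"linear":[0,0,0],"turn":[0,0,0]},{"linear":[0,0,0],"turn":[0,0,0]},{"linear":[0,0,0],"turn":[0,0,0]},{"linear":[0,0,0],"turn":[0,0,0]},{"linear":[0,-0.005,0],"turn":[0,0,0]},{"linear":[0,-0.015,0],"turn":[0,0,0]},{"linear":[0,-0.03,0],"turn":[0,0,0]},{"linear":[0,-0.05,0],"turn":[0,0,0]},{"linear":[0,-0.075,0],"turn":[0,0,0]},{"linear":[0,-0.1,0],"turn":[0,0,0]}]' 0.35
python3 - <<'E'
from workcell import arm
from h import *
o=arm.get_obs();print(o["force"],o["tool_pos"])
c=arm.camera("wrist"); cv2.imwrite(f"pics/wrist12.png",c["color"][:,:,::-1])
c=arm.camera("scene"); cv2.imwrite(f"pics/scene12.png",cv2.resize(c["color"][185:325,255:415,::-1],None,fx=4.2,fy=4.2))
E
```

```text
t: 27.1
tool_pos: [538.3, -265.5, 82.6]
ee_rot: [0.518, -0.515, 0.481, -0.485]
force: [14.6, -1.2, -3.1]
width: 0.105
t: 28.1
tool_pos: [535.7, -265.6, 184.2]
ee_rot: [0.517, -0.517, 0.482, -0.483]
force: [0.8, -0.0, -0.2]
width: 0.348
[ 0.82956966 -0.01038759 -0.17709352] [ 535.71891308 -265.64999744  184.1635627 ]
```

View pics/wrist12.png

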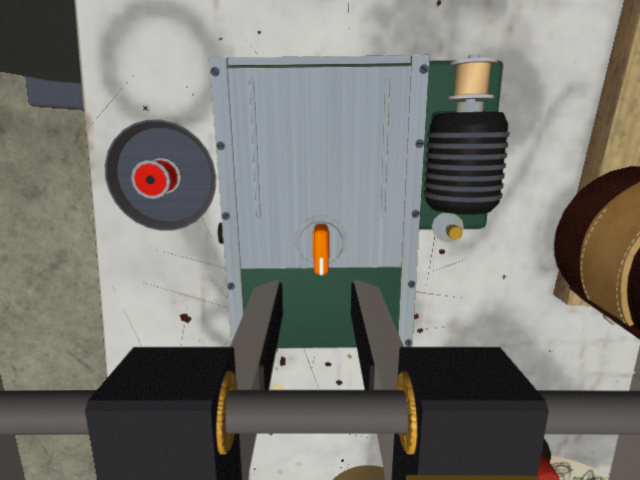

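View pics/scene12.png

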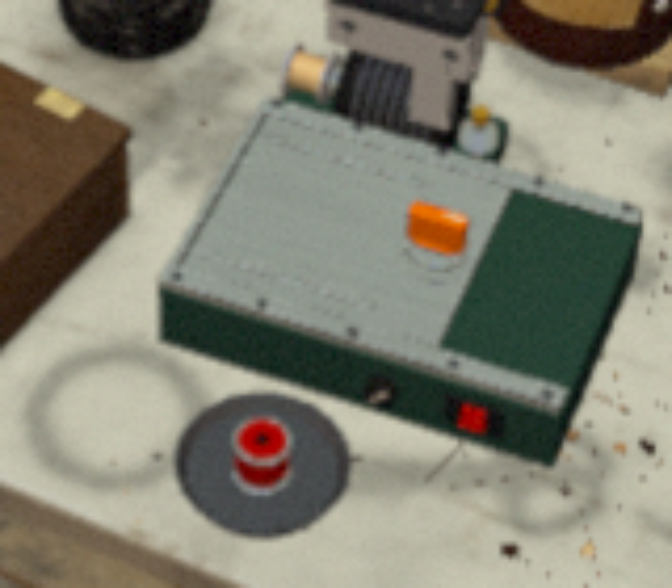

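```bash
python3 - <<'E'
from workcell import arm
from h import *
s=arm.camera("scene")
img=s["color"][:,:,::-1]
cv2.imwrite("pics/sc13.png",cv2.resize(img[220:260,340:380],None,fx=14,fy=14,interpolation=cv2.INTER_CUBIC))
u=np.array([-.0769,.997,0])
for push in (0,7,11):
    z=94.5-push
    P=[np.array([537.6,-266.8,z])+16*k*u for k in(1,-1)]
    print(push,(proj(s,P)-[340,220]+.5)*14)
E
```

```text
0 [[163.48058516 157.61444106]
 [358.05086999 216.88222512]]
7 [[161.05510852 188.21578195]
 [354.86769285 247.42588113]]
11 [[159.6767016  205.59836483]
 [353.05869702 264.77493821]]
```

View pics/sc13.png

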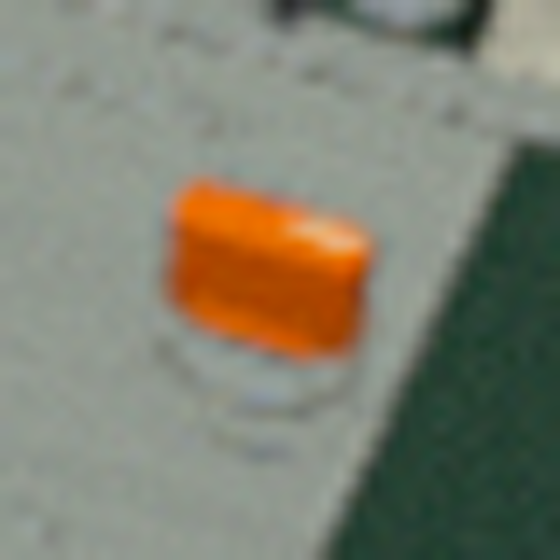

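```bash
python3 -c "
from workcell import arm
print(arm.get_obs()['force'],arm.get_obs()['t']); print(arm.hand_in())"
```

```text
[-0.02599132 -0.49103861 -0.54563607] 28.25
the job is handed in; nothing more can be done
None
```

The job is done and handed in at 28.3 s of the 61 s allowed; `hand_in()` reports no verdict, so what follows rests on my own checks.

I slid the cover to its open stop by the stud and lifted the red bobbin out of the front pocket. I stood it in the dish, slid the cover back against its stop, pressed the stud about 10.7 mm and turned it about 90° clockwise, then let it spring up.

- **Cam:** the stud stopped rising at about 7 mm pressed and held against an upward pull of about 7 N. In the last scene picture the wing's height also fits about 7 mm, with the wing along the rails.
- **Turn-back test:** this did not fully confirm the catch. The gripper turned back 4° with almost no resistance, which I took for play before the bumps. I turned it forward again before letting go.
- **Cover and bobbins:** the last pictures show the cover home and the red bobbin upright near the dish centre. The cream and bare bobbins stood in their pockets in the last picture before closing. They are now hidden under the cover.
- **Bystanders:** the arm went nowhere near the beeswax or the thread spool, but I did not measure them again. The gripper ended clear of everything, with under 1 N at the wrist.

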